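# Set out the dinner condiments in a row

## Robot

A 7-joint arm with a two-finger parallel gripper is mounted at the origin on a cart in front of the work surface, level with it; the furniture and walls round the work are solid. World frame = base frame: x ahead of the robot, y to its left, z up, the work surface at z = 0. Lengths are in mm, angles in rad, forces in N, time in s.
With the tool pointing down it reaches from about 400 to 875 mm from the base axis. Payload 4.4 kg.
Tool frame: the origin (TCP) lies midway between the tips of the shut fingers; the grasp point (between the pads) lies ctrl.grip_depth behind it (ctrl.grip_depth is the distance from the TCP to the grasp point, in mm); z points along the fingers, y is the line along which they close (so a half turn about z gives the same grasp; the last joint's range is limited). The gripper opens to 85 mm and grips with 20 to 120 N. Pads are 22 mm wide; open, the fingers measure 114 mm over their backs; the gripper's body (76 mm by 85 mm) begins 54 mm behind the grasp point. The pads swing forward as they close: fully open they stand 13 mm farther back than shut.
Start: joints at [-1.338, 0.628, 0.038, 1.517, -0.027, 0.996, -0.02], TCP at [191.319, 621.221, 231.313] pointing down, gripper open.
Joint ranges: [-3.06, 3.06], [-0.37, 2.12], [-1.25, 1.32], [0.18, 2.47], [-1.1, 4.24], [0.23, 1.98], [-2.94, 2.94]. Speed limits (rad/s): [2.57, 2.57, 3.14, 3.14, 3.14, 3.14, 3.14].

## Interface

Orientations are given as [roll, pitch, yaw] about the fixed x, y, z axes, in that order (R = Rz(yaw) Ry(pitch) Rx(roll)).
In Python, from cell import ctrl gives the robot as it stands.
- The arm moves only by the tool carry_out, never from a script. Its argument "deltas" is one flat list of numbers, 7 for each row, row after row: the turn, a rotation vector about the tool's x, y, z in degrees, then the shift along the tool's x, y, z in m, then the closure, from -1 (fully open) to 1 (shut). In form: [wx, wy, wz, dx, dy, dz, claw, wx, wy, wz, dx, dy, dz, claw, ...]. A call has 1 to 12 rows; each row shifts and turns the commanded pose from where the row before left it, along the tool's axes as they then stand; what a row does not reach is not made up. A row lasts 1/8 s, in which the tool goes at most 62.5 mm and 10.7 degrees, less where a joint would pass 70% of its speed; a pose out of reach is approached as far as the arm can. A call with a gripper value outside its range is refused whole. The fingers move at their own pace and stop on an object; the grip force is fixed at half the most. Time passes only in rows, so rows that do not move let the fingers close. It gives the time, the measured TCP pose, the force, the opening and the grip force at its end, in the units of the state.
- ctrl.read_state(): the state, without advancing time (a new reading comes with each control period).
- ctrl.get_image(name): name is "side" or "top"; returns the picture (480x640x3 uint8, red, green, blue); there is no depth.
- ctrl.calibration(name): a dict with "mtx" (3x3 intrinsics, pixels), "R" (3x3) and "t" (3): a world point X has camera coordinates R X + t. Camera axes: x right, y down, z forward; pixel columns grow to the right and rows downward; lengths in mm; the calibration is good to about 2 mm. A picture is of the moment at which its call begins. calibration takes no time and is no camera call.
- ctrl.finish_job(): hands the job in; it is judged then, once.
The state is a dict: "clock": time; "qpos": joint angles; "qd": joint speeds; "tau": joint torques, N m; "eef_pos": TCP position; "tool_rot": TCP orientation; "force": force on the tool from outside, world axes, zero at the start; "torque": the same for the moment, N m; "width": finger opening in mm; "gripper_force": force on a finger pad.
Only numpy, scipy, OpenCV 4.12 (cv2) and the standard library are available. Lean on these libraries where they do the work, as an engineer would, in place of code of your own. Each camera call takes 0.05 s, during which the arm holds its last target. There are 200 camera calls.

## Task

Set out the four things that stand near the front edge of the worktop in one straight row on the line through the two round coasters: the tea light in the middle of the pale coaster, the pepper mill upright in the middle of the dark coaster, the red spice jar upright on the worktop midway between the two coasters, and the matchbox lying flat on the worktop on the other side of the pale coaster, as far from it as the jar is (measured between centres). Leave the green spice jar and the kitchen timer where they are.

Things in the scene. Friction and masses are not known exactly. Their poses are not given: they have to be found in the camera images.
- pale_coaster: pale, light-wood round coaster, 94 mm across, 9 mm thick, flat top, fixed to the worktop; origin at the centre of its underside, z axis up. The dark coaster's centre lies exactly 200 mm away along this frame's x axis, either towards +x or towards -x (it changes from start to start)
- dark_coaster: dark, reddish-brown wood round coaster, 94 mm across, 9 mm thick, flat top, fixed to the worktop; origin at the centre of its underside, z axis up
- tea_light: small tea-light candle in a silvery metal cup, 38 mm across, 15 mm tall, loose, about 25 g; origin at the centre of its underside, z axis up
- pepper_mill: brown wooden pepper mill standing near the front edge (the look-alikes at the far left against the wall are not it), 165 mm tall; body 58 mm across up to 119 mm, round head about 49 mm across from 120 to 154 mm (can be gripped there, widest at 137 mm), metal button on top; head fixed to the body, loose, about 0.18 kg; origin at the centre of its underside, z axis up
- red_spice_jar: small glass spice jar with brick-red contents and a cork (30 mm across) on top, 43 mm across, 90 mm tall, straight glass body up to about 55 mm, loose, about 0.16 kg; origin at the centre of its underside, z axis up
- matchbox: closed red and cream matchbox lying flat, 38 mm (its x) by 56 mm (its y) by 16 mm tall, loose, about 40 g; its drawer does not move; origin at the centre of its underside, z axis up
- green_spice_jar: bystander: small glass spice jar with green contents and a cork, standing behind the coasters, 43 mm across, 90 mm tall, loose; leave it alone; origin at the centre of its underside, z axis up
- kitchen_timer: bystander: white and grey kitchen timer, standing behind the coasters, 61 mm across, 60 mm tall, loose; leave it alone; origin at the centre of its underside, z axis up
Not all that is in view belongs to the job. What is shaped like the red_spice_jar but orange is not meant.

How it is judged (in metres and radians):
At the end, for the whole second after the job is handed in: Tea light on the pale and mill on the dark coaster, centred within 14 mm; jar between the coasters, matchbox on the pale one's other side, both on the worktop, within 15 mm of the coasters' line and 100 mm (within 15) from the pale centre; all upright within 0.12 rad, released, at rest (horizontal distance between tea_light and pale_coaster below 0.014 m and height (world z) of tea_light between 0.006 and 0.013 m and horizontal distance between pepper_mill and dark_coaster below 0.014 m and height (world z) of pepper_mill between 0.006 and 0.013 m and y of red_spice_jar in the frame of pale_coaster between -0.015 and 0.015 m and horizontal distance between red_spice_jar and pale_coaster between 0.085 and 0.115 m and horizontal distance between red_spice_jar and dark_coaster below 0.118 m and height (world z) of red_spice_jar between -0.004 and 0.004 m and y of matchbox in the frame of pale_coaster between -0.015 and 0.015 m and horizontal distance between matchbox and pale_coaster between 0.085 and 0.115 m and horizontal distance between matchbox and dark_coaster above 0.25 m and height (world z) of matchbox between -0.004 and 0.004 m and linear speed of each of tea_light, pepper_mill, red_spice_jar, matchbox below 0.02 m/s and angular speed of each of tea_light, pepper_mill, red_spice_jar, matchbox below 0.2 rad/s and angle between each of tea_light, pepper_mill, red_spice_jar, matchbox's own z axis and vertical below 0.12 rad); the robot touches nothing.
It fails at once if the green spice jar is moved by more than 20 mm (distance of green_spice_jar from where it was at the start of the episode above 0.02 m).
It fails at once if the kitchen timer is moved by more than 20 mm (distance of kitchen_timer from where it was at the start of the episode above 0.02 m).
It also fails if it takes over 102 s, if anything falls off the work surface, if the arm or the gripper's body presses on something with over 40 N, if the wrist force passes 120 N, or if a joint passes its speed limit or range.

## Working session

There is one attempt and no reset: what is moved stays moved. The work goes in short steps, Python scripts to look and compute and a tool call to move; the robot and the scene stay as the last step left them, time stands still between calls to the robot, and variables do not carry over. Pictures are saved under pics/ and viewed, at most 14 in all, crops included, and the job is handed in when it is done.

Besides the shell and the picture viewer there is one more tool, called after "Emit:" in YAML: its name, and indented under it one key for each argument. carry_out: Moves the arm, as the interface text tells. Its arguments: {"type":"object","properties":{"deltas":{"type":"array"}},"required":["deltas"]}

```bash
mkdir -p pics; python3 - <<'E'
from cell import ctrl
import cv2
print(ctrl.read_state(), ctrl.grip_depth)
for n in("top","side"):
    cv2.imwrite(f"pics/{n}0.png",ctrl.get_image(n)[:,:,::-1]); print(n,ctrl.calibration(n))
E
```

```text
{'clock': 0.0, 'qpos': array([-1.33781792,  0.62934032,  0.0384491 ,  1.51834486, -0.02698005,
        0.9962505 , -0.020009  ]), 'qd': array([-1.48123155e-03, -5.73262134e-04,  1.20924968e-04, -4.64124535e-04,
        6.42913643e-04, -6.60565625e-04, -6.27882191e-05]), 'tau': array([-9.71220179e-04, -5.63397217e+01,  1.22597761e+00, -1.93451071e+01,
        1.10689466e-02,  1.03315810e-02, -6.96426724e-06]), 'eef_pos': array([191.13532603, 620.64019297, 230.40035689]), 'tool_rot': array([-3.13976836e+00,  4.39506626e-05,  2.84281090e+00]), 'force': array([0.56933673, 0.33809403, 0.47790432]), 'torque': array([ 0.04156803, -0.04231397, -0.00987681]), 'gripper_force': 0.0, 'width': 85.35966770544955} 18.700000000000003
top {'mtx': array([[456.65305232,   0.        , 307.75460049],
       [  0.        , 456.65305232, 243.39277425],
       [  0.        ,   0.        ,   1.        ]]), 'R': array([[ 0.0160478 , -0.99985343,  0.00596517],
       [-0.99541786, -0.01653848, -0.09417945],
       [ 0.0942643 , -0.00442646, -0.99553737]]), 't': array([-4.51824041e-01,  5.08232456e+02,  8.73991873e+02])}
side {'mtx': array([[445.3196248 ,   0.        , 314.96077512],
       [  0.        , 445.3196248 , 244.91754593],
       [  0.        ,   0.        ,   1.        ]]), 'R': array([[ 0.99919942,  0.03990925,  0.00278769],
       [ 0.02601393, -0.59520446, -0.80315311],
       [-0.03039399,  0.80258264, -0.59576615]]), 't': array([-491.44405639,   -2.87540811,  935.35810448])}
```

View pics/top0.png

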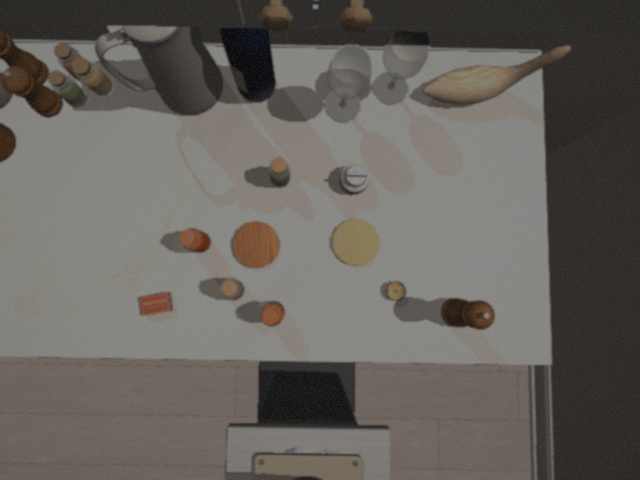

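View pics/side0.png

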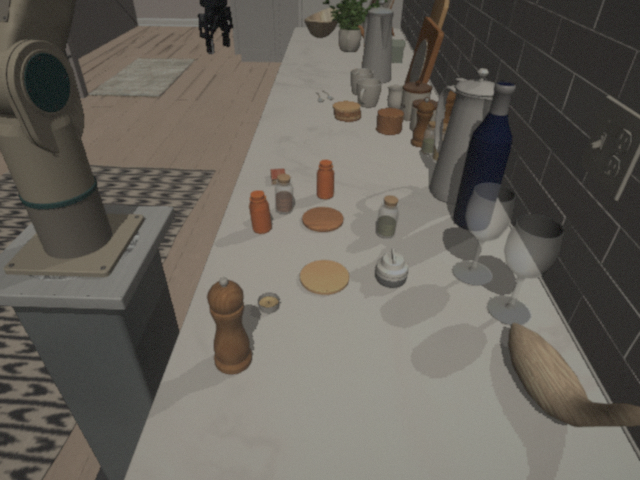

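Top view: pale coaster (355,242), dark coaster (256,245), tea light (396,291), mill (base about 455,312, head 481,315), matchbox (156,304), green jar (280,172), timer (355,179). The candidates for the red jar are top (232,289), (272,313) and (195,240), which appear in the side view at (285,195), (260,212) and (326,180). (232,289) has a cork and brick-red contents, while the other two look all orange. I'll confirm with an enlarged crop.

```bash
cat > h.py <<'E'
from cell import ctrl
import numpy as np, cv2
def ray(n,u,v,z):
    c=ctrl.calibration(n);d=c["R"].T@np.linalg.solve(c["mtx"],[u,v,1]);o=-c["R"].T@c["t"]
    return (o+d*(z-o[2])/d[2])[:2]
def px(n,X):
    c=ctrl.calibration(n);p=c["mtx"]@(c["R"]@np.array(X,float)+c["t"]);return p[:2]/p[2]
E
python3 - <<'E'
from h import *
s=cv2.imread("pics/side0.png");t=cv2.imread("pics/top0.png")
a=cv2.resize(s[145:245,235:345],None,fx=3.6,fy=3.6,interpolation=2)
b=cv2.resize(t[225:335,130:290][:,:],(400,275),interpolation=2)
b=cv2.resize(t[220:330,170:290],(393,360),interpolation=2)
top=cv2.convertScaleAbs(np.hstack([a,b]),alpha=1.4)
cr=cv2.convertScaleAbs(cv2.resize(t[280:330,380:500],(480,200),interpolation=2),alpha=1.4)
cm=cv2.convertScaleAbs(cv2.resize(t[280:325,130:180],(222,200),interpolation=2),alpha=1.4)
low=np.hstack([cr,cm]);low=np.pad(low,((0,0),(0,top.shape[1]-low.shape[1]),(0,0)))
cv2.imwrite("pics/c1.png",np.vstack([top,low]))
hsv=cv2.cvtColor(t,cv2.COLOR_BGR2HSV)
# bright-background segmentation: coasters via saturation
for nm,(x0,y0,x1,y1),th,z in [("pale",(325,212,390,275),70,9),("dark",(228,217,284,275),70,9),("match",(132,285,180,322),90,16)]:
    m=(hsv[y0:y1,x0:x1,1]>th).astype(np.uint8)
    n,l,st,ce=cv2.connectedComponentsWithStats(m);k=1+st[1:,4].argmax()
    cs=cv2.findContours((l==k).astype(np.uint8),0,1)[0][0]+[x0,y0]
    cs=cs.astype(np.float32)
    if nm=="match":
        w=np.float32([ray("top",*p[0],10) for p in cs]);print(nm,cv2.minAreaRect(w))
    else:
        w=np.float32([ray("top",*p[0],z) for p in cs]);print(nm,cv2.fitEllipse(w))
print("tea",ray("top",396,291,15),ray("side",269,302,10)); print("jarcork",ray("top",231,287,90),ray("side",284,178,90))
print("mill button",ray("top",485,315,165),ray("side",223,281,165),"base",ray("side",233,360,5))
print("green",ray("top",278,164,90),"timer",ray("top",355,177,55))
print("orange",ray("top",272,313,85),ray("top",195,240,85),ray("side",259,195,88),ray("side",325,164,88))
E
```

```text
pale ((514.3121948242188, -87.08043670654297), (89.57579040527344, 90.59449005126953), 155.29415893554688)
dark ((506.2266845703125, 112.49846649169922), (91.19403839111328, 92.37699127197266), 173.6356658935547)
match ((385.8644104003906, 306.0879821777344), (36.212100982666016, 58.170379638671875), 11.235919952392578)
tea [ 417.76150377 -167.44375133] [ 417.80679167 -168.38108945]
jarcork [420.65216851 145.25509302] [417.7379168  139.69105164]
mill button [ 381.99408586 -283.31604104] [ 380.74273859 -291.37636827] base [ 377.18931266 -292.878267  ]
green [648.59588995  65.57751132] timer [635.16751652 -80.93258871]
orange [375.11247463  70.63483823] [505.20404677 214.62606181] [372.53880751  66.97826172] [506.44012663 216.43429697]
```

View pics/c1.png

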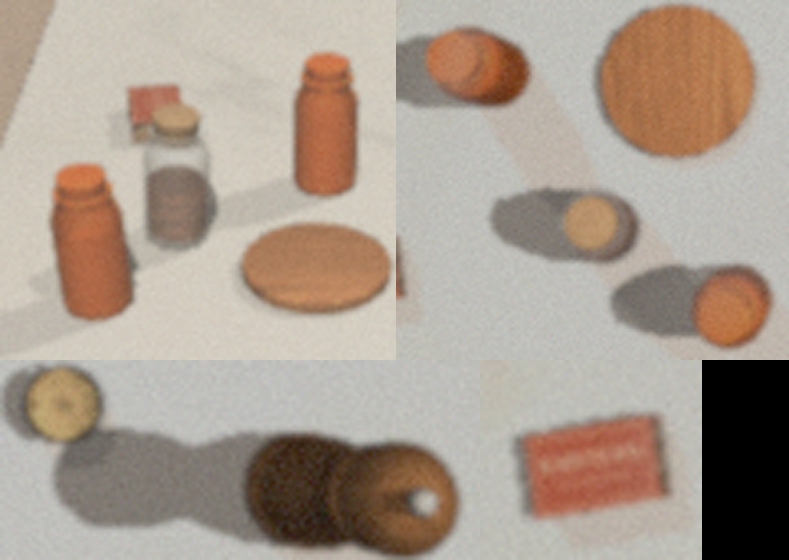

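The crop settles it. The jar at top (230,288) / side (284,195) is clear glass with a cork and brick-red contents, so it is the red spice jar. The other two are all orange with orange lids. The mill is the brown one at the front, with its button at (486,315). I'll overlay the models to refine the centres and work out the first move.

```bash
cat >> h.py <<'E'
def go(x,y,z):
    from scipy.spatial.transform import Rotation as Ro
    s=ctrl.read_state();d=Ro.from_euler("xyz",s["tool_rot"]).inv().apply(np.array([x,y,z])-s["eef_pos"])
    return np.round(d,1)
def circ(im,n,x,y,z,r,k,col):
    p=np.array([(px(n,[x+r*np.cos(a),y+r*np.sin(a),z])-k[:2])*k[2] for a in np.linspace(0,6.29,40)]).astype(int)
    cv2.polylines(im,[p],True,col,1)
E
python3 - <<'E'
from h import *
M={"jar":(419,146,[(0,21.5),(55,21.5),(90,15)]),"mill":(381,-288,[(0,29),(137,24.5),(165,6)]),"tea":(418,-168,[(0,19),(15,19)]),"pale":(514.3,-87,[(9,47)])}
V=[("top","jar",(195,255,4),65),("side","jar",(240,150,4),65),("top","mill",(430,280,4),65),("side","mill",(200,270,2.2),118),("top","tea",(370,260,4),65),("side","tea",(240,270,4),65)]
o=[]
for n,m,k,w in V:
    im=cv2.imread(f"pics/{n}0.png");c=im[k[1]:k[1]+w,k[0]:k[0]+w];c=cv2.resize(c,(260,260),interpolation=2)
    c=cv2.convertScaleAbs(c,alpha=1.5)
    x,y,cs=M[m]
    for (z,r),col in zip(cs,[(255,0,0),(0,255,0),(255,0,255)]): circ(c,n,x,y,z,r,k,col)
    o.append(c)
cv2.imwrite("pics/ov.png",np.vstack([np.hstack(o[0::2]),np.hstack(o[1::2])]))
from math import *
Y=radians(162.88-61.8);s=ctrl.read_state()["eef_pos"];d=np.array([385.9,306.1,100])-s
print(d@[cos(Y),sin(Y),0],d@[sin(Y),-cos(Y),0],-d[2])
E
```

```text
-346.12160020652624 130.6460016981238 130.4700995009987
```

View pics/ov.png

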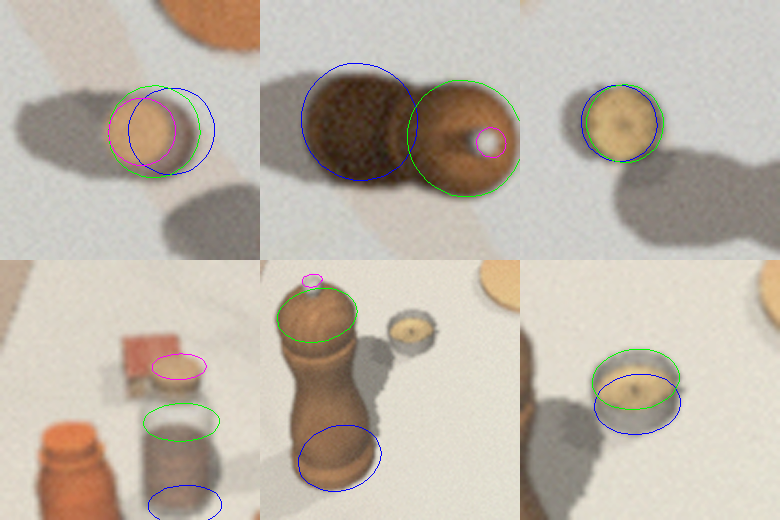

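The jar really sits at about (417,149) and the mill at about (378,-288). The tea light and cork circles fit. First, the matchbox.

Emit:
carry_out:
  deltas: [0,0,10.3,0,0,0,-1,0,0,10.3,0,0,0,-1,0,0,10.3,0,0,0,-1,0,0,10.3,0,0,0,-1,0,0,10.3,0,0,0,-1,0,0,10.3,0,0,0,-1]

```text
clock: 0.85
eef_pos: [191.1, 620.9, 230.8]
tool_rot: [-3.141, 0.001, 1.758]
force: [-0.0, -0.3, -0.2]
width: 85.3
gripper_force: 0.0
```

Emit:
carry_out:
  deltas: [0,0,0,-0.0432,0.0163,0.0163,-1,0,0,0,-0.0432,0.0163,0.0163,-1,0,0,0,-0.0432,0.0163,0.0163,-1,0,0,0,-0.0432,0.0163,0.0163,-1,0,0,0,-0.0432,0.0163,0.0163,-1,0,0,0,-0.0432,0.0163,0.0163,-1,0,0,0,-0.0432,0.0163,0.0163,-1,0,0,0,-0.0432,0.0163,0.0163,-1,0,0,0,0,0,0,-1,0,0,0,0,0,0,-1]

```text
clock: 2.1
eef_pos: [385.5, 307.5, 100.8]
tool_rot: [-3.141, -0.0, 1.764]
force: [-0.4, 0.4, -0.3]
width: 85.4
gripper_force: 0.0
```

```bash
python3 -c "
from h import *
print(ctrl.read_state(),go(386,306,4))"
```

```text
{'clock': 2.1, 'qpos': array([-0.87129529,  0.62606754,  0.20874618,  2.0699238 , -0.27213437,
        0.4712353 , -0.26436137]), 'qd': array([-0.02909222, -0.00761853, -0.01026696, -0.00774862, -0.00089047,
        0.00140716,  0.00297182]), 'tau': array([ 1.38738323e+00, -4.59884906e+01,  3.76877993e+00, -9.74419355e+00,
        6.78234966e-02,  7.03630343e-03,  6.15657293e-03]), 'eef_pos': array([385.49803767, 307.51782589, 100.77887829]), 'tool_rot': array([-3.14108374e+00, -4.02983451e-04,  1.76400042e+00]), 'force': array([-0.3870356 ,  0.43086858, -0.31486265]), 'torque': array([0.03592601, 0.0014245 , 0.00447266]), 'gripper_force': 0.0, 'width': 85.36956045707184} [-1.6  0.3 96.8]
```

Emit:
carry_out:
  deltas: [0,0,0,-0.0015,0,0.04,-1,0,0,0,0,0,0.03,-1,0,0,0,0,0,0.02,-1,0,0,0,0,0,0.007,-1,0,0,0,0,0,0,-1,0,0,0,0,0,0,-1,0,0,0,0,0,0,1,0,0,0,0,0,0,1,0,0,0,0,0,0,1,0,0,0,0,0,0,1,0,0,0,0,0,0,1,0,0,0,0,0,0,1]

```text
clock: 3.6
eef_pos: [386.1, 305.7, 4.5]
tool_rot: [3.141, -0.0, 1.764]
force: [-1.4, -0.4, 7.4]
width: 37.6
gripper_force: 60.5
```

```bash
python3 -c "
from h import *
print(go(518.4,-187,150))"
```

```text
[-508.9   35.3 -145.7]
```

Emit:
carry_out:
  deltas: [0,0,0,0,0,-0.05,1,0,0,0,0,0,-0.05,1,0,0,0,0,0,-0.046,1,0,0,0,0,0,0,1]

```text
clock: 4.1
eef_pos: [387.8, 307.0, 153.0]
tool_rot: [3.135, -0.004, 1.764]
force: [-0.0, 0.4, -1.3]
width: 37.7
gripper_force: 60.6
```

Emit:
carry_out:
  deltas: [0,0,0,-0.0509,0.0035,0,1,0,0,0,-0.0509,0.0035,0,1,0,0,0,-0.0509,0.0035,0,1,0,0,0,-0.0509,0.0035,0,1,0,0,0,-0.0509,0.0035,0,1,0,0,0,-0.0509,0.0035,0,1,0,0,0,-0.0509,0.0035,0,1,0,0,0,-0.0509,0.0035,0,1,0,0,0,-0.0509,0.0035,0,1,0,0,0,-0.0509,0.0035,0,1,0,0,0,0,0,0,1,0,0,0,0,0,0,1]

```text
clock: 5.6
eef_pos: [517.0, -186.4, 148.6]
tool_rot: [-3.139, -0.002, 1.764]
force: [0.4, 0.1, 0.2]
width: 37.4
gripper_force: 60.5
```

```bash
python3 -c "
from h import *
s=ctrl.read_state();print(s['qpos'],s['tool_rot'],go(518.4,-187,5.5))"
```

```text
[ 0.16768865  0.60463521  0.19418686  1.88330451 -0.17808078  0.67328632
  0.66116282] [-3.13936033e+00 -2.16621932e-03  1.76373389e+00] [ -1.2   1.5 143.1]
```

Emit:
carry_out:
  deltas: [0,0,0,-0.001,0.0015,0.06,1,0,0,0,0,0,0.045,1,0,0,0,0,0,0.025,1,0,0,0,0,0,0.01,1,0,0,0,0,0,0.0035,1,0,0,0,0,0,0,1,0,0,0,0,0,0,-1,0,0,0,0,0,0,-1,0,0,0,0,0,0,-1,0,0,0,0,0,-0.03,-1,0,0,0,0,0,-0.04,-1,0,0,0,0,0,0,-1]

```text
clock: 7.1
eef_pos: [521.9, -188.7, 79.1]
tool_rot: [3.136, 0.003, 1.764]
force: [-0.4, -0.4, -0.7]
width: 85.2
gripper_force: 0.0
```

```bash
python3 -c "
from h import *
print(go(418,-168,70),go(418,-168,4))"
```

```text
[ 40.3 -98.    8.5] [ 40.5 -98.4  74.5]
```

Emit:
carry_out:
  deltas: [0,0,0,0.02,-0.049,0,-1,0,0,0,0.02,-0.049,0,-1,0,0,0,0,0,0,-1,0,0,0,0,0,0,-1]

```text
clock: 7.6
eef_pos: [416.8, -167.7, 76.2]
tool_rot: [3.141, 0.001, 1.764]
force: [1.1, 0.2, 0.2]
width: 85.2
gripper_force: 0.0
```

```bash
python3 -c "
from h import *
print(go(418,-168,4))
cv2.imwrite('pics/t1.png',ctrl.get_image('top')[:,:,::-1])"
```

```text
[-0.5  1.1 72.2]
```

View pics/t1.png

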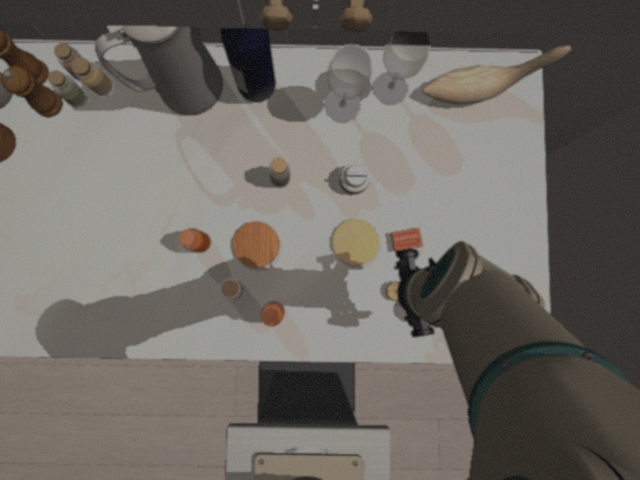

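The matchbox lies at (407,239) beside the pale coaster, as planned. The gripper stands over the tea light (395,291). Next, the tea light grasp.

Emit:
carry_out:
  deltas: [0,0,0,-0.0005,0.001,0.035,-1,0,0,0,0,0,0.025,-1,0,0,0,0,0,0.012,-1,0,0,0,0,0,0,-1,0,0,0,0,0,0,-1,0,0,0,0,0,0,1,0,0,0,0,0,0,1,0,0,0,0,0,0,1,0,0,0,0,0,0,1,0,0,0,0,0,0,1,0,0,0,0,0,0,1]

```text
clock: 9.02
eef_pos: [414.7, -164.6, 16.5]
tool_rot: [-3.137, -0.01, 1.763]
force: [-0.2, 0.1, -1.2]
width: 0.4
gripper_force: 0.0
```

```bash
python3 -c "
from h import *
print(go(514.3,-87,64))"
```

```text
[ 57.6 112.4 -47.4]
```

```bash
python3 -c "
from h import *
s=ctrl.read_state();print(s['qpos'],s['force'])
a=ctrl.get_image('top')[:,:,::-1];b=ctrl.get_image('side')[:,:,::-1]
a=cv2.resize(a[200:350,330:530],(400,300));b=cv2.resize(b[200:400,160:360],(400,400))
cv2.imwrite('pics/t2.png',np.hstack([np.pad(a,((0,100),(0,0),(0,0))),b]))"
```

```text
[ 0.17333445  0.77227219  0.21763627  2.21795864 -0.74602845  0.23354719
  1.25682281] [-0.24409183  0.08594103 -1.17156591]
```

View pics/t2.png

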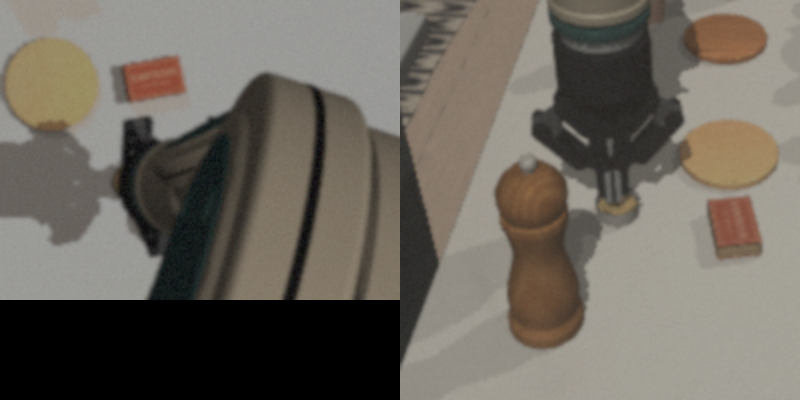

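The tea light was not gripped. Joint 6 hit its lower limit at TCP z 16.5, so the fingers shut just above the cup, which is still beneath them in the side view at crop (617,207). I'll rise, turn so the fingers close tangentially, and tilt the tips about 7° towards the base to gain reach.

Emit:
carry_out:
  deltas: [0,0,0,0,0,-0.04,1,0,0,0,0,0,-0.03,-1,0,0,-9.5,0,0,0,-1,0,0,-9.5,0,0,0,-1,0,0,-9.5,0,0,0,-1,0,0,-9.5,0,0,0,-1,0,0,-9.5,0,0,0,-1,0,0,-9.5,0,0,0,-1,0,7,0,0,0,0,-1,0,0,0,0,0,0,-1,0,0,0,0,0,0,-1]

```text
clock: 10.5
eef_pos: [414.4, -164.9, 86.3]
tool_rot: [3.136, -0.132, 2.759]
force: [-1.2, 0.3, 0.5]
width: 85.3
gripper_force: 0.0
```

```bash
python3 -c "
from h import *
s=ctrl.read_state();print(s['qpos'],go(418,-168,45),go(418,-168,4))
b=ctrl.get_image('side')[:,:,::-1]
cv2.imwrite('pics/s3.png',cv2.resize(b[200:400,160:360],(500,500)))"
```

```text
[ 0.18589104  0.65794721  0.20818188  2.08315483 -0.25802305  0.55880285
  1.77671194] [-9.9 -1.8 40.3] [-15.3  -2.   81. ]
```

View pics/s3.png

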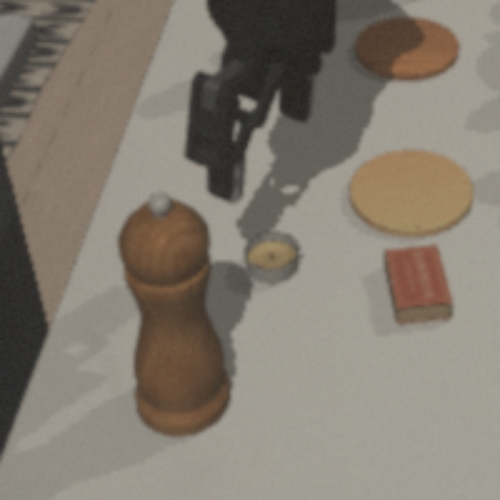

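The tea light is unmoved, at side (269,303). Joint 6 now has room, so I'm going down.

Emit:
carry_out:
  deltas: [0,0,0,-0.01,-0.002,0.04,-1,0,0,0,0,0,0,-1,0,0,0,-0.003,0,0.023,-1,0,0,0,-0.002,0,0.018,-1,0,0,0,0,0,0,-1,0,0,0,0,0,0,-1]

```text
clock: 11.3
eef_pos: [418.7, -168.3, 5.4]
tool_rot: [3.136, -0.131, 2.759]
force: [0.9, -0.0, 0.4]
width: 85.2
gripper_force: 0.0
```

```bash
python3 -c "
from h import *
s=ctrl.read_state();print(s['qpos'],go(418,-168,4))"
```

```text
[ 0.23719656  0.8142173   0.13955082  2.0929161  -0.30355508  0.38670842
  1.81753198] [0.6 0.  1.5]
```

Emit:
carry_out:
  deltas: [0,0,0,0.0005,0,0.001,1,0,0,0,0,0,0,1,0,0,0,0,0,0,1,0,0,0,0,0,0,1,0,0,0,0,0,0,1,0,0,0,0,0,0,1]

```text
clock: 12.05
eef_pos: [418.2, -167.9, 4.1]
tool_rot: [3.135, -0.132, 2.759]
force: [-0.8, 0.8, 8.0]
width: 34.8
gripper_force: 59.1
```

```bash
python3 -c "
from h import *
print(go(418.5,-168,64),go(514.3,-87,64))"
```

```text
[  7.6   0.4 -59.4] [-50.6 111.4 -66.4]
```

Emit:
carry_out:
  deltas: [0,0,0,0.0035,0,-0.03,1,0,0,0,0.0035,0,-0.03,1,0,0,0,-0.0195,0.037,-0.002,1,0,0,0,-0.0195,0.037,-0.002,1,0,0,0,-0.0195,0.037,-0.002,1,0,0,0,0,0,0,1,0,0,0,0,0,0,1]

```text
clock: 12.92
eef_pos: [513.9, -88.1, 62.5]
tool_rot: [3.136, -0.133, 2.759]
force: [-0.3, 0.3, -0.8]
width: 35.2
gripper_force: 60.3
```

```bash
python3 -c "
from h import *
print(go(514.3,-87,14))
a=ctrl.get_image('top')[:,:,::-1];b=ctrl.get_image('side')[:,:,::-1]
a=cv2.resize(a[190:300,300:450],(400,293));b=cv2.resize(b[200:350,220:420],(400,300))
cv2.imwrite('pics/t4.png',np.hstack([np.pad(a,((0,7),(0,0),(0,0))),b]))"
```

```text
[-6.4  0.9 48.1]
```

View pics/t4.png

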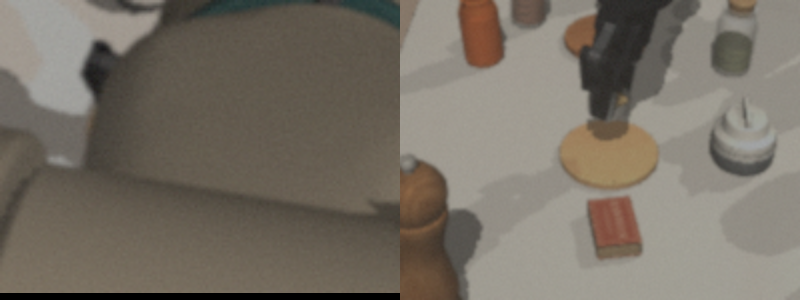

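The cup is held between the fingers, just above the pale coaster (side crop 610,110). I'm lowering it and opening only partly, to keep clear of the matchbox.

Emit:
carry_out:
  deltas: [0,0,0,-0.004,0.001,0.03,1,0,0,0,-0.002,0,0.013,1,0,0,0,-0.0005,0,0.005,1,0,0,0,0,0,0,1,0,0,0,0,0,0,1]

```text
clock: 13.65
eef_pos: [515.8, -86.8, 14.8]
tool_rot: [3.135, -0.131, 2.759]
force: [-0.2, 0.1, -0.3]
width: 35.0
gripper_force: 60.3
```

Emit:
carry_out:
  deltas: [0,0,0,0,0,0,-0.3,0,0,0,0,0,0,-0.3,0,0,0,0,0,0,-0.3,0,0,0,0,0,0,-0.3,0,0,0,0.005,0,-0.04,-0.3,0,0,0,0.005,0,-0.04,-0.3,0,0,0,0.005,0,-0.04,-0.3,0,-7,0,0,0,0,-1,0,0,0,0,0,0,-1]

```text
clock: 14.78
eef_pos: [513.8, -86.5, 135.7]
tool_rot: [3.135, -0.013, 2.759]
force: [0.7, 0.1, 0.5]
width: 85.0
gripper_force: 0.0
```

```bash
python3 -c "
from h import *
s=ctrl.read_state();print(s['qpos'],s['tool_rot'],go(417,149,130))
b=ctrl.get_image('side')[:,:,::-1]
cv2.imwrite('pics/s5.png',cv2.resize(b[200:350,220:420],(600,450)))"
```

```text
[-0.05920465  0.60290856  0.26721561  1.96395223 -0.27624291  0.62060873
  1.57912445] [ 3.13516798 -0.01250885  2.75902861] [177.6 182.3   9. ]
```

View pics/s5.png

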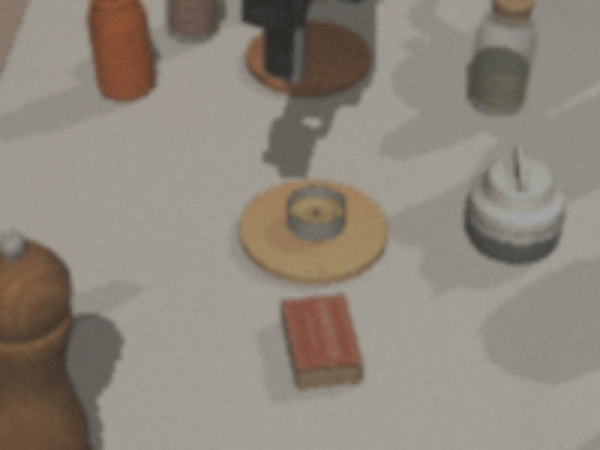

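The tea light stands on the pale coaster, with its base at about side (325,275) and the coaster centre at about (325,276). Now the red jar: turn so the fingers close roughly along x, clear of the orange jar.

Emit:
carry_out:
  deltas: [0,0,0,0.0355,0.0365,0,-1,0,0,0,0.0355,0.0365,0,-1,0,0,0,0.0355,0.0365,0,-1,0,0,0,0.0355,0.0365,0,-1,0,0,0,0.0355,0.0365,0,-1,0,0,8.8,0,0,0,-1,0,0,8.8,0,0,0,-1,0,0,8.8,0,0,0,-1,0,0,8.8,0,0,0,-1,0,0,8.8,0,0,0,-1,0,0,8.8,0,0,0,-1,0,0,0,0,0,0,-1]

```text
clock: 16.32
eef_pos: [420.4, 148.3, 137.4]
tool_rot: [-3.136, -0.01, 1.839]
force: [0.4, 0.5, 0.3]
width: 85.8
gripper_force: 0.0
```

```bash
python3 -c "
from h import *
s=ctrl.read_state();print(s['qpos'],s['tool_rot'],go(417,149,120),go(417,149,26))
a=ctrl.get_image('top')[:,:,::-1]
# tea + coaster in top view
c=a[200:290,310:440];cv2.imwrite('pics/t6.png',cv2.resize(c,None,fx=5,fy=5,interpolation=2))"
```

```text
[-0.78670309  0.57092046  0.57384748  2.16742846 -0.59854023  0.56782602
  0.50282612] [-3.13612623 -0.01000111  1.83869792] [ 1.4 -3.  17.4] [  0.5  -2.5 111.4]
```

View pics/t6.png

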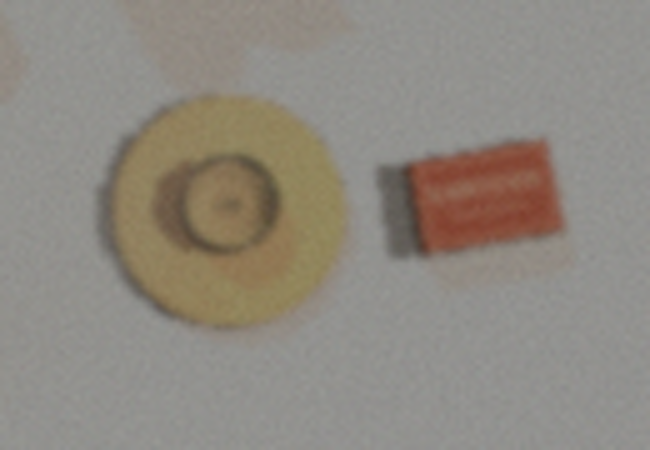

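The tea light (crop 230,203) is within about 3 mm of the coaster centre (230,211), and the matchbox (488,197) is about 98 mm away on the line. Down for the jar.

Emit:
carry_out:
  deltas: [0,0,0,0.001,-0.003,0.04,-1,0,0,0,0,0,0.04,-1,0,0,0,0,0,0.02,-1,0,0,0,0,0,0.011,-1,0,0,0,0,0,0,-1,0,0,0,0,0,0,-1]

```text
clock: 17.12
eef_pos: [416.2, 149.4, 27.6]
tool_rot: [-3.139, -0.011, 1.837]
force: [-0.2, 0.3, -0.3]
width: 85.2
gripper_force: 0.0
```

```bash
python3 -c "
from h import *
s=ctrl.read_state();print(s['qpos'],go(417,149,26))"
```

```text
[-0.58589854  0.75296747  0.27703718  2.23400634 -0.85710938  0.26496046
  0.72495311] [-0.6  0.6  1.6]
```

Emit:
carry_out:
  deltas: [0,0,0,0,0,0,1,0,0,0,0,0,0,1,0,0,0,0,0,0,1,0,0,0,0,0,0,1,0,0,0,0,0,0,1,0,0,0,0,0,0,1]

```text
clock: 17.88
eef_pos: [416.0, 149.5, 27.7]
tool_rot: [-3.139, -0.011, 1.837]
force: [-0.8, -0.1, 7.6]
width: 40.0
gripper_force: 59.3
```

Emit:
carry_out:
  deltas: [0,0,0,0,0,-0.04,1,0,0,0,0,0,-0.04,1,0,0,0,0,0,-0.025,1,0,0,0,0,0,0,1]

```text
clock: 18.38
eef_pos: [417.2, 148.9, 133.3]
tool_rot: [-3.141, -0.011, 1.838]
force: [0.4, -0.2, -1.3]
width: 39.8
gripper_force: 61.6
```

```bash
python3 -c "
from h import *
s=ctrl.read_state();print(s['qpos'],go(510.3,12.7,130))"
```

```text
[-0.80462566  0.58087704  0.59695729  2.18238145 -0.64655681  0.55830932
  0.548551  ] [-155.9   53.9    1.5]
```

Emit:
carry_out:
  deltas: [0,0,0,-0.039,0.0135,0,1,0,0,0,-0.039,0.0135,0,1,0,0,0,-0.039,0.0135,0,1,0,0,0,-0.039,0.0135,0,1,0,0,0,0,0,0,1,0,0,0,0,0,0,1]

```text
clock: 19.12
eef_pos: [508.2, 12.5, 128.9]
tool_rot: [-3.135, -0.012, 1.836]
force: [0.7, 0.7, -1.5]
width: 39.8
gripper_force: 61.5
```

```bash
python3 -c "
from h import *
s=ctrl.read_state();print(s['tool_rot'],go(510.3,12.7,28.3))
b=ctrl.get_image('side')[:,:,::-1]
cv2.imwrite('pics/s7.png',cv2.resize(b[150:350,200:400],(600,600)))"
```

```text
[-3.13483825 -0.01232846  1.83641104] [ -1.6   2.8 100.6]
```

View pics/s7.png

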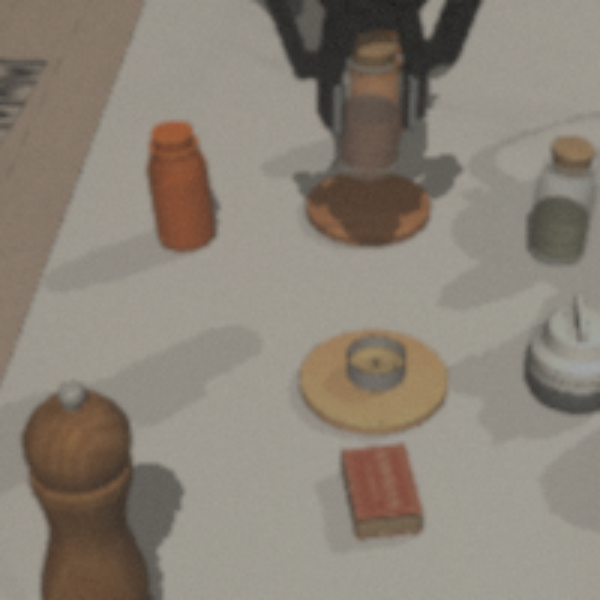

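The jar is held upright (crop 375,110) and ready to go down between the coasters.

Emit:
carry_out:
  deltas: [0,0,0,-0.0015,0.0025,0.045,1,0,0,0,0,0,0.03,1,0,0,0,0,0,0.017,1,0,0,0,0,0,0.006,1,0,0,0,0,0,0.002,1,0,0,0,0,0,0,1,0,0,0,0,0,0,1]

```text
clock: 20.05
eef_pos: [512.0, 12.2, 30.7]
tool_rot: [-3.139, -0.011, 1.837]
force: [-0.6, -0.2, -0.9]
width: 40.3
gripper_force: 61.5
```

Emit:
carry_out:
  deltas: [0,0,0,0,0,0.0025,1,0,0,0,0,0,0,1,0,0,0,0,0,0,-1,0,0,0,0,0,0,-1,0,0,0,0,0,0,-1,0,0,0,0,0,0,-1,0,0,0,0,0,-0.03,-1,0,0,0,0,0,-0.05,-1,0,0,0,0,0,-0.06,-1,0,0,0,0,0,-0.05,-1,0,0,0,0,0,0,-1]

```text
clock: 21.42
eef_pos: [515.3, 10.0, 221.1]
tool_rot: [3.138, -0.009, 1.837]
force: [0.1, -0.6, -0.7]
width: 85.7
gripper_force: 0.0
```

```bash
python3 -c "
from h import *
s=ctrl.read_state();print(s['qpos'],s['tool_rot'],go(378,-288,215))"
```

```text
[-0.54034481  0.53941366  0.71325098  1.91486424 -0.47335688  0.85985147
  0.68704766] [ 3.13826726 -0.00939928  1.83696988] [-251.5 -210.8    3.1]
```

Emit:
carry_out:
  deltas: [0,0,0,-0.036,-0.03,0,-1,0,0,0,-0.036,-0.03,0,-1,0,0,0,-0.036,-0.03,0,-1,0,0,0,-0.036,-0.03,0,-1,0,0,0,-0.036,-0.03,0,-1,0,0,0,-0.036,-0.03,0,-1,0,0,0,-0.036,-0.03,0,-1,0,0,0,0,0,0,-1,0,0,0,0,0,0,-1]

```text
clock: 22.55
eef_pos: [376.1, -287.0, 214.9]
tool_rot: [-3.137, -0.013, 1.836]
force: [0.1, -0.3, -0.6]
width: 85.5
gripper_force: 0.0
```

```bash
python3 -c "
from h import *
s=ctrl.read_state();print(s['qpos'],s['tool_rot'],go(378.5,-288,119))
a=ctrl.get_image('top')[:,:,::-1];b=ctrl.get_image('side')[:,:,::-1]
a=cv2.resize(a[190:340,220:420],(400,300));b=cv2.resize(b[180:380,180:380],(400,400))
cv2.imwrite('pics/t8.png',np.hstack([np.pad(a,((0,100),(0,0),(0,0))),b]))"
```

```text
[ 0.11925181  0.48844343  0.68968386  2.01519035 -0.43293831  0.79987401
  1.33013599] [-3.13657525 -0.01276513  1.83634534] [-2.8  2.5 95.9]
```

View pics/t8.png

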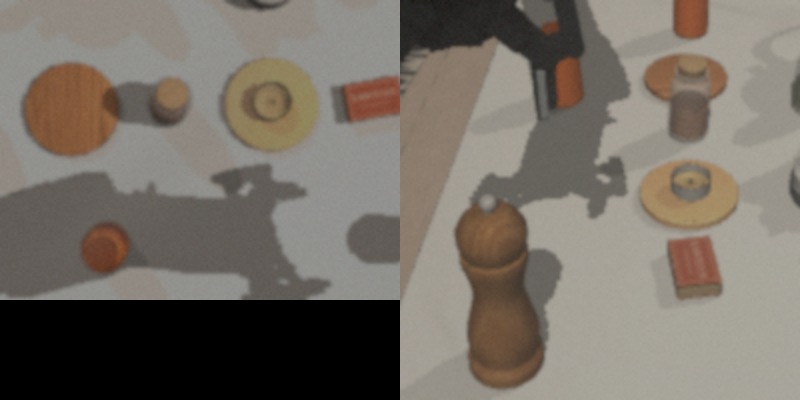

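The jar (top crop 170,100) stands between the coasters, in line with the tea light and matchbox. Now the mill's head.

Emit:
carry_out:
  deltas: [0,0,0,-0.003,0.0025,0.035,-1,0,0,0,0,0,0.03,-1,0,0,0,0,0,0.02,-1,0,0,0,0,0,0.011,-1,0,0,0,0,0,0,-1,0,0,0,0,0,0,-1]

```text
clock: 23.4
eef_pos: [379.6, -289.4, 120.3]
tool_rot: [-3.138, -0.01, 1.837]
force: [-0.1, 0.4, 0.0]
width: 85.4
gripper_force: 0.0
```

Emit:
carry_out:
  deltas: [0,0,0,0,0,0,1,0,0,0,0,0,0,1,0,0,0,0,0,0,1,0,0,0,0,0,0,1,0,0,0,0,0,0,1,0,0,0,0,0,0,1]

```text
clock: 24.15
eef_pos: [379.4, -289.8, 120.7]
tool_rot: [-3.139, -0.01, 1.836]
force: [-0.7, 0.5, 8.0]
width: 46.0
gripper_force: 59.9
```

Emit:
carry_out:
  deltas: [0,0,0,0,0,-0.03,1,0,0,0,0,0,-0.035,1,0,0,0,0,0,-0.035,1,0,0,0,0,0,-0.03,1,0,0,0,0,0,0,1]

```text
clock: 24.78
eef_pos: [380.8, -291.3, 251.3]
tool_rot: [-3.14, -0.008, 1.837]
force: [-0.7, -0.3, -3.1]
width: 46.1
gripper_force: 62.6
```

```bash
python3 -c "
from h import *
print(go(506.2,112.5,250))"
```

```text
[356.6 227.2   3.8]
```

Emit:
carry_out:
  deltas: [0,0,0,0.0255,0.0162,0,1,0,0,0,0.036,0.023,0,1,0,0,0,0.036,0.023,0,1,0,0,0,0.036,0.023,0,1,0,0,0,0.036,0.023,0,1,0,0,0,0.036,0.023,0,1,0,0,0,0.036,0.023,0,1,0,0,0,0.036,0.023,0,1,0,0,0,0.036,0.023,0,1,0,0,0,0.025,0.016,0,1,0,0,0,0.018,0.011,0,1,0,0,0,0,0,0,1]

```text
clock: 26.28
eef_pos: [505.1, 114.3, 251.6]
tool_rot: [-3.136, -0.011, 1.839]
force: [-0.4, -1.5, -1.9]
width: 46.2
gripper_force: 62.6
```

```bash
python3 -c "
from h import *
print(ctrl.get_image('side').shape);s=ctrl.read_state();print(s['tool_rot'],go(506.2,112.5,250))
b=ctrl.get_image('side')[:,:,::-1]
cv2.imwrite('pics/s9.png',cv2.resize(b[50:300,200:400],(480,600)))"
```

```text
(480, 640, 3)
[-3.1357365  -0.00986758  1.83688428] [-0.4  1.3  1.9]
```

View pics/s9.png

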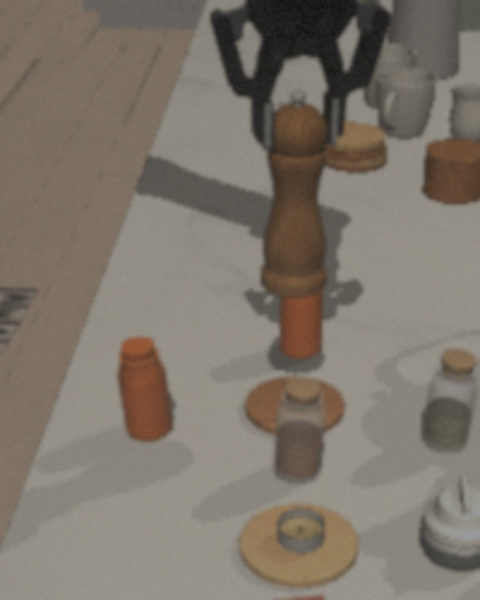

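The mill is held upright over the dark coaster, with head at crop (298,130) and base at (294,283). Lowering it.

Emit:
carry_out:
  deltas: [0,0,0,0,0.001,0.04,1,0,0,0,0,0,0.04,1,0,0,0,0,0,0.025,1,0,0,0,0,0,0.01,1,0,0,0,0,0,0.004,1,0,0,0,0,0,0,1,0,0,0,0,0,0,1]

```text
clock: 27.25
eef_pos: [506.2, 114.6, 134.4]
tool_rot: [-3.139, -0.011, 1.837]
force: [0.5, 0.5, -0.9]
width: 45.9
gripper_force: 62.7
```

Emit:
carry_out:
  deltas: [0,0,0,-0.002,0,0.002,1,0,0,0,0,0,0.0015,1,0,0,0,0,0,0,1,0,0,0,0,0,0,1]

```text
clock: 27.75
eef_pos: [506.1, 112.7, 130.0]
tool_rot: [-3.137, -0.011, 1.837]
force: [-0.4, -0.7, -1.2]
width: 45.9
gripper_force: 62.7
```

Emit:
carry_out:
  deltas: [0,0,0,0,0,0,-1,0,0,0,0,0,0,-1,0,0,0,0,0,0,-1,0,0,0,0,0,0,-1,0,0,0,0,0,-0.03,-1,0,0,0,0,0,-0.04,-1,0,0,0,0,0,-0.05,-1,0,0,0,0.05,0,0,-1,0,0,0,0.05,0,0,-1,0,0,0,0.05,0,0,-1,0,0,0,0.05,0,0,-1,0,0,0,0,0,0,-1]

```text
clock: 29.25
eef_pos: [452.2, 309.4, 251.5]
tool_rot: [-3.136, -0.012, 1.845]
force: [-0.8, 0.1, -0.7]
width: 85.3
gripper_force: 0.0
```

```bash
python3 - <<'E'
from h import *
a=ctrl.get_image('top')[:,:,::-1].copy();b=ctrl.get_image('side')[:,:,::-1].copy()
P=[(506.2,112.5,[(9,47),(9,29),(146,24.5),(174,6)]),(514.3,-87,[(9,47),(24,19)]),(510.3,12.7,[(0,21.5),(90,15)])]
k1=(215,180,2);k2=(200,110,2)
A=cv2.resize(a[180:330,215:415],(400,300),interpolation=2);B=cv2.resize(b[110:350,200:400],(400,480),interpolation=2)
for x,y,cs in P:
    for z,r in cs: circ(A,'top',x,y,z,r,k1,(255,0,0));circ(B,'side',x,y,z,r,k2,(255,0,0))
cv2.imwrite('pics/fin.png',np.hstack([np.pad(A,((0,180),(0,0),(0,0))),B]))
E
```

```text
(no output)
```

View pics/fin.png

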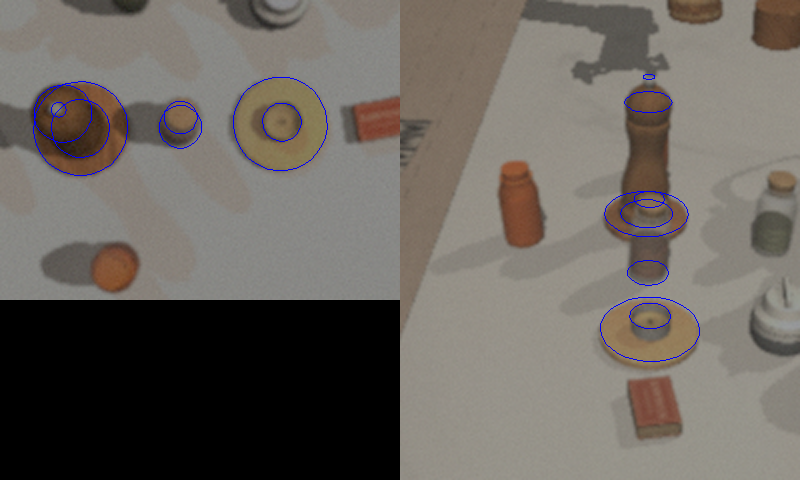

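All four things match their target outlines to within a few mm (mill top 58,110; jar 180,125; tea light 282,122), and the bystanders have not moved. Handing in.

```bash
python3 -c "
from cell import ctrl
print(ctrl.finish_job())"
```

```text
the job is handed in; nothing more can be done
None
```

I handed the job in at about 29 s: in the last pictures the tea light, pepper mill, red jar and matchbox are in their places in the row to within a few millimetres, and the green jar and timer look unmoved, but the hand-in gave no verdict.

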